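# Show a tie plate to the code-reading camera

## Task

A big washer is lying on the long two-hole steel tie plate on the parts counter: first take the washer off and put it flat in the grey tray. Then pick up the tie plate and hold it still in the air in front of the tilted glass window of the code-reading camera, centred, about 120 mm out from the glass, its broad face square to the glass and its long side running along the window's long side. Finish while holding it there, and leave the camera and everything else on the counter as it is.

Things in the scene. Friction and masses are not known exactly. Their poses are not given: they have to be found in the camera images.
- tie_plate: Long flat steel plate 120 x 40 x 8 mm with a 14 mm bolt hole near each end (42 mm either side of the middle), about 0.27 kg, lying flat on the counter. Origin: centre of its underside. x along its 120 mm length, y across its 40 mm width, z up through its thickness. Both ends and both faces are alike.
- washer: Big round steel washer, 56 mm across, 6 mm thick, 20 mm hole, about 0.09 kg, lying flat on top of the tie plate (underside 8 mm above the counter), somewhere within 35 mm of its middle; it overhangs both long edges of the plate by about 8 mm. Origin: centre of its underside; z is its axis.
- tray: Square open grey plastic tray, fixed to the counter, 150 x 150 mm outside, 25 mm high, walls 4 mm, floor about 4 mm thick. Origin: centre of its underside; x and y along its sides, z up.
- window (a point): Centre (black lens dot) of the pale glass window (112 x 76 mm) on the upper face of the code-reading camera: a black head 90 x 126 x 40 mm, tilting between two cheeks (tops 98 mm up) on a fixed grey foot 120 x 150 mm. About 105 mm above the counter. z points straight out of the glass, up and leaning to the robot; y is level, along the window's long side; x along its short side.
- reader_head (a joint): Tilt of the camera head, rad: 0 = the glass faces straight up, growing as it leans towards the robot. A stiff friction hinge: do not move it.
- square_plate: Bystander: square flat steel plate 70 x 70 x 8 mm without holes. Origin: centre of its underside.
- small_washer: Bystander: small steel washer 38 mm across, 5 mm thick. Origin: centre of its underside.
- grey_roller: Bystander: grey ribbed plastic roller standing upright, 84 mm across, 75 mm high. Origin: centre of its underside.
- yellow_roller: Bystander: yellow ribbed plastic roller standing upright, 84 mm across, 75 mm high. Origin: centre of its underside.
- bracket: Bystander: steel U bracket 80 x 70 x 76 mm, open upwards. Origin: centre of its underside.
- wrench: Bystander: steel wrench 180 mm long lying along its x axis. Origin: under its middle.
There are look-alikes about, which are no part of the job. Of the things that look like the tray, take the one that is farthest from the robot's base at the start.

How it is judged:
By the outcome, as a careful person would: the job done as asked, in the order asked, and still so for the second after the job is handed in, while the arm keeps its last pose, push and grip.
It also fails if it takes over 53 s, if anything falls off the work surface, if the arm or the gripper's body presses on something with over 40 N, if the wrist force passes 120 N, or if a joint passes its speed limit or range.

## Robot

A 7-joint arm with a two-finger parallel gripper is mounted at the origin on the work surface. World frame = base frame: x ahead of the robot, y to its left, z up, the work surface at z = 0. Lengths are in mm, angles in rad, forces in N, time in s.
With the tool pointing down it reaches from about 350 to 775 mm from the base axis. Payload 3.1 kg.
Tool frame: the origin (TCP) lies at the centre of the arm's flange, where the gripper is bolted on; the fingertips stand 173 mm ahead of it and the grasp point (between the pads) lies 155 mm ahead of it (arm.grip_point_offset is the z of the grasp point in the tool frame, in mm); z points along the fingers, y is the line along which they close (so a half turn about z gives the same grasp; the last joint's range is limited). The gripper opens to 85 mm and grips with 20 to 120 N. Pads are 22 mm wide; open, the fingers measure 114 mm over their backs; the gripper's body (76 mm by 85 mm) begins 54 mm behind the grasp point. The pads swing forward as they close: fully open they stand 13 mm farther back than shut.
Start: joints at [1.232, 0.311, 0.014, 1.512, -0.004, 1.319, -0.027], TCP at [160.889, -525.954, 404.704] pointing down, gripper open.
Joint ranges: [-2.7, 2.7], [-0.3, 1.91], [-1.27, 1.3], [0.12, 2.57], [-1.44, 4.58], [0.2, 2.03], [-3.05, 3.05]. Speed limits (rad/s): [2.79, 2.79, 3.14, 3.14, 3.14, 3.14, 3.14].

## Interface

Orientations are given as a 3x3 rotation matrix whose columns are the frame's x, y, z axes.
In Python, from station import arm gives the robot as it stands.
- The arm moves only by the shell command python3 -m handwheel 'ROWS' [FORCE]. ROWS is JSON, a list that holds one entry, the list of rows, each a list of 7 numbers: the shift along the tool's x, y, z scaled (see below), then the turn, a rotation vector about the tool's x, y, z scaled (see below), then the opening, from 0 (shut) to 1 (fully open). In form: [[[tx, ty, tz, rx, ry, rz, hand], ...]]. A call has exactly 10 rows; each row is the pose to reach, as a shift and turn from the pose commanded when the call began, along the tool's axes at that moment; what a row does not reach only later rows make up. The controller multiplies each number of a shift by 40 cm and each number of a turn by 30 degrees. A row lasts 1/12 s, in which the tool goes at most 41.7 mm and 7.16 degrees, less where a joint would pass 70% of its speed; a pose out of reach is approached as far as the arm can. A call with a number of a shift or a turn outside -1 to 1 is refused whole. A call with a gripper value outside its range is refused whole. The fingers move at their own pace and stop on an object; FORCE is the grip in N (left out, the last holds). Time passes only in rows, so rows that repeat a pose let the fingers close, or fill a call up. It gives the time, the measured TCP pose, the force, the opening and the grip force at its end, in the units of the state.
- arm.get_state(): the state, without advancing time (a new reading comes with each control period).
- arm.camera(name): name is "scene" or "top" or "wrist"; returns the picture (400x640x3 uint8, red, green, blue); there is no depth.
- arm.camera_info(name): a dict with "vertical_fov" (degrees; the focal length in pixels is half the picture's height over the tangent of half this angle, whatever the lens; pixels are square), "cx", "cy" (the principal point, pixels), "R" (3x3) and "t" (3): a world point X has camera coordinates R X + t; the wrist camera has in their place "hand_eye" (4x4, takes a point from camera to tool coordinates, whose origin is the TCP and whose axes are the flange's). Camera axes: x right, y down, z forward; pixel columns grow to the right and rows downward; lengths in mm; the calibration is good to about 2 mm. A picture is of the moment at which its call begins: read the wrist's pose just before it. camera_info takes no time and is no camera call.
- arm.finish_job(): hands the job in; it is judged then, once.
Trained networks look in the newest picture that a camera, given by its name, has taken for a name from the list of things; names that differ only in an ending like _2 or _b are one class to them, and where a whole thing is asked for, a point or a joint stands for the part that bears it (a point fixed in the world has none). Each returns a list of dicts, best first, with "confidence" (0 to 1); they miss things now and then, are a little off and sometimes report something else, mostly with a low value. They report only what shows in the picture. A call takes as long as a camera call. They do not tell look-alikes from the thing itself.
- arm.search_frame(camera, query): "at" ([x, y, z] in mm, in world coordinates, good to about 4 mm: the middle of the surface that is visible of it).
The state is a dict: "clock": time; "joint_pos": joint angles; "dq": joint speeds; "effort": joint torques, N m; "position": TCP position; "ee_rot": TCP orientation; "contact_force": force on the tool from outside, world axes, zero at the start; "moment": the same for the moment, N m; "grip_width": finger opening in mm; "grasp_force": force on a finger pad.
Only numpy, scipy, OpenCV 4.12 (cv2) and the standard library are available. Lean on these libraries where they do the work, as an engineer would, in place of code of your own. Each camera call takes 0.05 s, during which the arm holds its last target. There are 200 camera calls.

## Working session

There is one attempt and no reset: what is moved stays moved. The work goes in short steps, Python scripts to look and compute and a shell command to move; the robot and the scene stay as the last step left them, time stands still between calls to the robot, and variables do not carry over. Pictures are saved under pics/ and viewed, at most 10 in all, crops included, and the job is handed in when it is done.

```bash
mkdir -p pics; ls
cat > h.py <<'E'
import numpy as np,cv2
from station import arm
def snap(c,f=None):
    im=arm.camera(c)
    if f: cv2.imwrite('pics/'+f,cv2.cvtColor(im,cv2.COLOR_RGB2BGR))
    return im
def cam(c,s=None):
    i=arm.camera_info(c); f=200/np.tan(np.radians(i['vertical_fov'])/2)
    K=np.array([[f,0,i['cx']],[0,f,i['cy']],[0,0,1]])
    if 'hand_eye' in i:
        s=s or arm.get_state(); T=np.eye(4);T[:3,:3]=s['ee_rot'];T[:3,3]=s['position']
        M=np.linalg.inv(T@np.array(i['hand_eye'])); return K,M[:3,:3],M[:3,3]
    return K,np.array(i['R']),np.array(i['t'])
def proj(c,X,s=None):
    K,R,t=cam(c,s); p=(K@(R@np.atleast_2d(X).T+t[:,None])); return (p[:2]/p[2]).T
def back(c,uv,z,s=None):
    K,R,t=cam(c,s); o=-R.T@t; uv=np.atleast_2d(uv)
    d=(R.T@np.linalg.inv(K)@np.c_[uv,np.ones(len(uv))].T).T
    return o+d*((z-o[2])/d[:,2])[:,None]
E
cat > a.py <<'E'
from h import *
np.set_printoptions(precision=1,suppress=True)
print(arm.get_state()); print({c:{k:v for k,v in arm.camera_info(c).items()} for c in('scene','top','wrist')})
for c in ('scene','top'):
    snap(c,c+'0.png')
    for q in ['tie_plate','washer','tray','window','reader_head','square_plate','small_washer']:
        for d in arm.search_frame(c,q): 
            print(c,q,round(d['confidence'],2),np.array(d['at']),proj(c,d['at'])[0])
E
python3 a.py
```

```text
pics
{'clock': 0.0, 'joint_pos': array([ 1.2,  0.3,  0. ,  1.5, -0. ,  1.3, -0. ]), 'dq': array([-0.,  0., -0.,  0.,  0., -0., -0.]), 'effort': array([ -0. , -38. ,   0.1, -23.1,   0. ,   0. ,   0. ]), 'position': array([ 160.8, -525.6,  403.6]), 'ee_rot': array([[ 1. ,  0.3, -0. ],
       [ 0.3, -1. ,  0. ],
       [-0. , -0. , -1. ]]), 'contact_force': array([-0.5, -0.1,  1.3]), 'moment': array([-0.,  0., -0.]), 'grasp_force': 0.0, 'grip_width': 85.36211461394318}
{'scene': {'vertical_fov': 43.61260304091449, 'cx': 323.35354225739803, 'cy': 197.35787724981768, 'R': array([[-0. ,  1. , -0. ],
       [ 0.5, -0. , -0.9],
       [-0.9, -0. , -0.5]]), 't': array([  17.9, -180.3, 2017. ])}, 'top': {'vertical_fov': 46.9129186665982, 'cx': 322.52079938536804, 'cy': 203.56052117543717, 'R': array([[ 0. , -1. ,  0. ],
       [-1. , -0. , -0.1],
       [ 0.1, -0. , -1. ]]), 't': array([   1.6,  498.4, 1287.3])}, 'wrist': {'vertical_fov': 66.67153239521568, 'cx': 319.9911400537803, 'cy': 197.26127513680302, 'hand_eye': array([[-0. , -1. , -0.3, 77.4],
       [ 1. , -0. , -0. ,  0.4],
       [ 
[... 415 characters left out ...]
1] [337.1 244.8]
scene square_plate 0.72 [468.8  15.4   7.9] [332.8 214.8]
top tie_plate 0.88 [ 476.9 -245.7    9.9] [410.4 211.6]
top washer 0.65 [ 433.  -272.    12.7] [420.  227.1]
top tray 0.94 [ 244.2 -253.4    8.2] [413.7 294.4]
top tray 0.9 [492.8 251.8   4.2] [235.4 205.4]
top tray 0.67 [714.8  26.2  99.4] [314.5 120.8]
top tray 0.6 [266.8 251.1   3.1] [234.5 285.4]
top tray 0.53 [710.3 350.2   6.2] [202.3 129.7]
top window 0.74 [717.   26.7 104.4] [314.3 119.5]
top reader_head 0.57 [715.9  23.2 104.5] [315.6 119.9]
top square_plate 0.78 [460.3  11.9  10.1] [319.6 217.1]
top small_washer 0.55 [562.2  -6.1   1. ] [326.  181.7]
top small_washer 0.19 [ 718.9 -378.8   12.8] [456.4 127.3]
```

```bash
python3 -c "
import cv2
a=cv2.imread('pics/top0.png')[60:340,150:510];cv2.imwrite('pics/t1.png',cv2.resize(a,None,fx=2.1,fy=2.1,interpolation=cv2.INTER_CUBIC))"
```

```text
(no output)
```

View pics/t1.png

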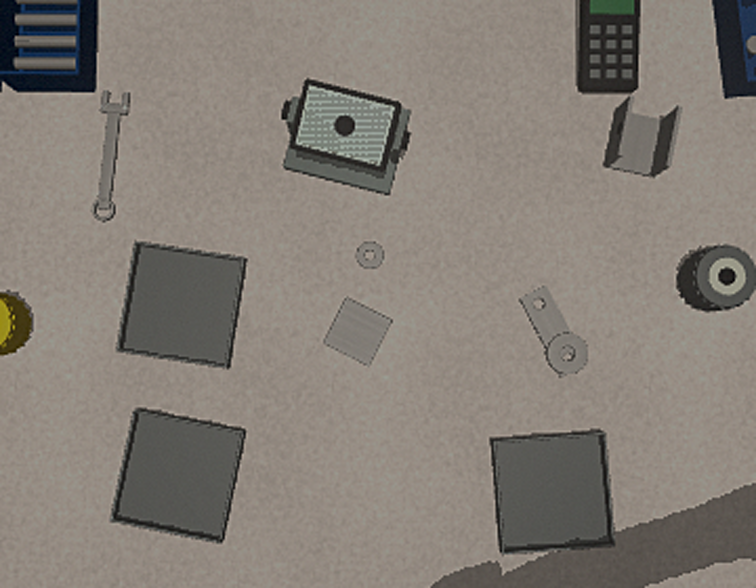

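View pics/scene0.png

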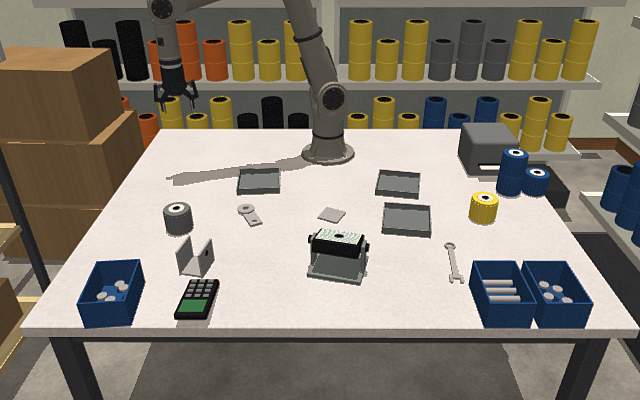

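The top crop shows the tie plate at crop (552,330), with the holed end at (538,303) and the washer on its lower end at (567,353). Look-alikes:
- **Washer:** small washer (370,254) and roller tops.
- **Plate:** square plate (358,330), which has no holes.
- **Trays:** (182,304), (180,475) and (551,490). The farthest from the base is (182,304), at about (490,252) mm, roughly 551 mm out against 350 mm for the others.

The code camera's lens dot is at crop (344,125), and in the scene picture it is near (340,236).

```bash
cat > b.py <<'E'
from h import *
np.set_printoptions(precision=3,suppress=True)
f=lambda x,y:(150+x/2.1,60+y/2.1)
w=back('top',f(567,353),14)[0];h=back('top',f(538.5,303),8)[0]
print('washer',w,'hole',h,'axis',(h-w)[:2],np.degrees(np.arctan2(*(h-w)[1::-1])))
t=back('top',[f(137,243),f(245,258),f(230,366),f(119,351)],25);print('tray',t,t.mean(0))
g=back('top',[f(308,84),f(400,102),f(383,166),f(298,144)],105);print('glass',g)
print('dot top',back('top',f(344,125),105))
s=arm.get_state();print(s['ee_rot'],s['position'])
R=np.array(s['ee_rot']);ax=(h-w);ax[2]=0;ax/=np.linalg.norm(ax)
print('angle tool x->axis about tool z (deg)',np.degrees(np.arctan2(R[:,1]@ax,R[:,0]@ax)))
# target: grasp pt above washer 100
T=np.array([w[0],w[1],155+120]);print('shift/400',R.T@(T-s['position'])/400)
print(arm.camera_info('wrist')['hand_eye'])
E
python3 b.py
python3 -c "
import cv2
a=cv2.imread('pics/scene0.png')[215:295,290:390];cv2.imwrite('pics/s1.png',cv2.resize(a,None,fx=6,fy=6,interpolation=cv2.INTER_CUBIC))"
```

```text
washer [ 430.25  -271.598   14.   ] hole [ 497.759 -234.891    8.   ] axis [67.509 36.707] 28.53444359726636
tray [[575.071 306.094  25.   ]
 [555.476 161.079  25.   ]
 [411.033 179.352  25.   ]
 [430.358 327.366  25.   ]] [492.985 243.473  25.   ]
glass [[769.453  73.931 105.   ]
 [746.749 -43.051 105.   ]
 [664.517 -21.69  105.   ]
 [692.203  86.006 105.   ]]
dot top [[716.839  27.896 105.   ]]
[[ 0.956  0.292  0.   ]
 [ 0.292 -0.956 -0.   ]
 [-0.     0.    -1.   ]] [ 160.872 -525.961  404.745]
angle tool x->axis about tool z (deg) -11.527010906235532
shift/400 [ 0.83  -0.411  0.324]
[[-0.    -0.952 -0.307 77.356]
 [ 1.    -0.    -0.001  0.438]
 [ 0.    -0.307  0.952 31.562]
 [ 0.     0.     0.     1.   ]]
```

View pics/s1.png

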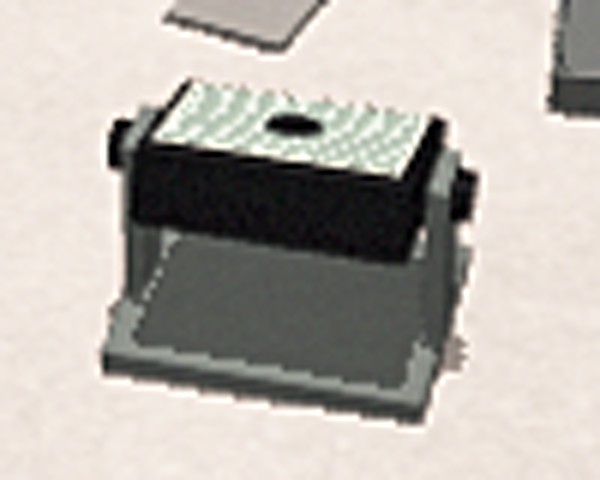

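The lens dot shows at (293,125) in this crop, i.e. scene pixel (338.8, 235.8). The glass is pale with a black rim. Moving over the washer.

```bash
python3 -m handwheel '[[[0.1,-0.05,0.04,0,0,-0.05,1],[0.2,-0.1,0.08,0,0,-0.1,1],[0.3,-0.15,0.12,0,0,-0.15,1],[0.4,-0.2,0.16,0,0,-0.2,1],[0.49,-0.245,0.2,0,0,-0.24,1],[0.58,-0.29,0.23,0,0,-0.28,1],[0.67,-0.335,0.26,0,0,-0.32,1],[0.75,-0.375,0.29,0,0,-0.36,1],[0.83,-0.41,0.32,0,0,-0.384,1],[0.83,-0.41,0.32,0,0,-0.384,1]]]'
cat > c.py <<'E'
from h import *
np.set_printoptions(precision=3,suppress=True)
import sys
s=arm.get_state();im=snap('wrist',sys.argv[1]);print(s['clock'],s['position'],s['ee_rot'])
print(proj('wrist',[430.25,-271.6,14],s),proj('wrist',[497.8,-234.9,8],s))
E
python3 c.py w1.png
```

```text
clock: 1.63
position: [434.1, -266.2, 275.5]
ee_rot: [[0.874, 0.485, 0.002], [0.485, -0.874, 0.004], [0.004, -0.003, -1.0]]
contact_force: [0.3, 1.0, 0.7]
grip_width: 85.2
grasp_force: 0.0
1.6333 [ 434.141 -266.172  275.451] [[ 0.874  0.485  0.002]
 [ 0.485 -0.874  0.004]
 [ 0.004 -0.003 -1.   ]]
[[324.546 209.153]] [[325.833 109.536]]
```

View pics/w1.png

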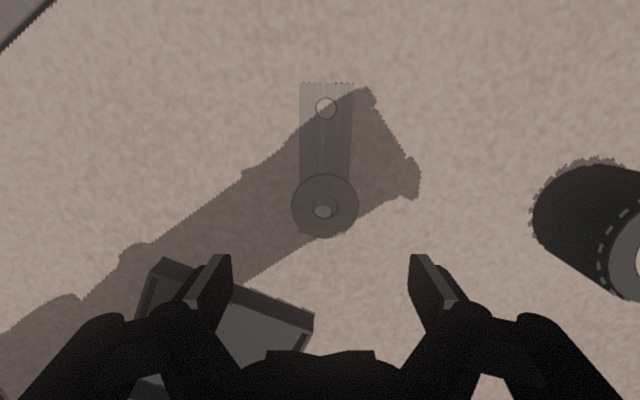

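The washer circle is centred near (325,205) and the plate hole is at (326,108). The plate edges run at columns 300 and 353, and the fingers straddle the washer correctly.

```bash
cat > d.py <<'E'
from h import *
np.set_printoptions(precision=3,suppress=True)
s=arm.get_state();R=np.array(s['ee_rot']);p=s['position']
w=back('wrist',(325,205),14)[0];h=back('wrist',(326,108),8)[0]
print(w,h,h-w,'tool axes',R.T@(h-w),'pixel of grip pt',proj('wrist',p+R@[0,0,155]))
d=R.T@(w-p);print('washer in tool',d,d/400)
E
python3 d.py
```

```text
[ 434.633 -268.502   14.   ] [ 499.71  -232.683    8.   ] [65.078 35.819 -6.   ] tool axes [74.255  0.479  6.328] pixel of grip pt [[319.908 273.935]]
washer in tool [ -3.293   4.005 260.941] [-0.008  0.01   0.652]
```

```bash
python3 -m handwheel '[[[-0.008,0.01,0.04,0,0,0,0.82],[-0.008,0.01,0.08,0,0,0,0.82],[-0.008,0.01,0.12,0,0,0,0.82],[-0.008,0.01,0.16,0,0,0,0.82],[-0.008,0.01,0.18,0,0,0,0.82],[-0.008,0.01,0.19,0,0,0,0.82],[-0.008,0.01,0.19,0,0,0,0.82],[-0.008,0.01,0.19,0,0,0,0.82],[-0.008,0.01,0.19,0,0,0,0.82],[-0.008,0.01,0.19,0,0,0,0.82]]]'
cat > e.py <<'E'
from h import *
np.set_printoptions(precision=3,suppress=True)
s=arm.get_state();snap('wrist','w2.png');R=s['ee_rot'];p=s['position']
print(s['joint_pos'],proj('wrist',[[434.6,-268.5,14]]), proj('wrist',p+R@[0,0,155]))
E
python3 e.py
```

```text
clock: 2.52
position: [429.9, -277.4, 201.7]
ee_rot: [[0.879, 0.478, 0.002], [0.478, -0.879, -0.001], [0.001, 0.002, -1.0]]
contact_force: [-0.0, -0.9, 0.3]
grip_width: 70.0
grasp_force: 0.0
[ 0.699  0.456 -0.205  1.865  0.122  0.831 -0.641] [[309.542 229.185]] [[320.155 274.012]]
```

View pics/w2.png

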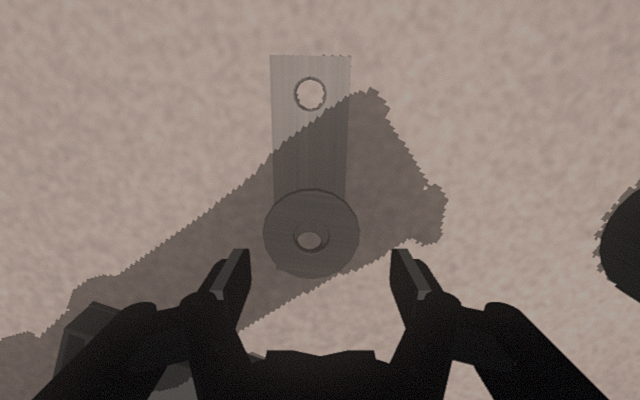

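The washer circle is centred at (311,233), slightly left of the finger mid-line (320). The plate hole is at (310,94).

```bash
cat > d.py <<'E'
from h import *
np.set_printoptions(precision=4,suppress=True)
s=arm.get_state();R=np.array(s['ee_rot']);p=s['position']
w=back('wrist',(311,233),14)[0];h=back('wrist',(310,94),8)[0]
e=back('wrist',[(270,56),(350,56),(274,195),(347,195)],8)
print(p,w,h,'tool axes',R.T@(h-w),'end',(e-p)@R)
d=R.T@(w-p);print('washer in tool',d,d/400)
E
python3 d.py
```

```text
[ 429.8821 -277.2967  201.5637] [ 432.935  -270.3065   14.    ] [ 497.8432 -235.0454    8.    ] tool axes [73.8626  0.0079  6.0611] end [[ 97.2566 -24.289  193.6038]
 [ 97.2555  14.6754 193.669 ]
 [ 26.3104 -25.6441 193.5429]
 [ 26.2857  15.1332 193.6111]]
washer in tool [  5.8656  -4.9977 187.5605] [ 0.0147 -0.0125  0.4689]
```

```bash
python3 -m handwheel '[[[0.015,-0.0125,0,0,0,0,0.82],[0.015,-0.0125,0.0,0,0,0,0.82],[0.015,-0.0125,0.03,0,0,0,0.82],[0.015,-0.0125,0.05,0,0,0,0.82],[0.015,-0.0125,0.065,0,0,0,0.82],[0.015,-0.0125,0.075,0,0,0,0.82],[0.015,-0.0125,0.0775,0,0,0,0.82],[0.015,-0.0125,0.0775,0,0,0,0.82],[0.015,-0.0125,0.0775,0,0,0,0.82],[0.015,-0.0125,0.0775,0,0,0,0.82]]]' 40
```

```text
clock: 3.4
position: [432.6, -270.0, 170.0]
ee_rot: [[0.879, 0.477, 0.001], [0.477, -0.879, -0.0], [0.0, 0.001, -1.0]]
contact_force: [-0.2, -0.6, 0.2]
grip_width: 70.1
grasp_force: 0.0
```

```bash
python3 -m handwheel '[[[0,0,0,0,0,0,0.7],[0,0,0,0,0,0,0.6],[0,0,0,0,0,0,0.5],[0,0,0,0,0,0,0.5],[0,0,0,0,0,0,0.5],[0,0,0,0,0,0,0.5],[0,0,0,0,0,0,0.5],[0,0,0,0,0,0,0.5],[0,0,0,0,0,0,0.5],[0,0,0,0,0,0,0.5]]]' 40
```

```text
clock: 4.23
position: [432.6, -270.0, 170.7]
ee_rot: [[0.879, 0.478, 0.001], [0.478, -0.879, -0.001], [0.0, 0.001, -1.0]]
contact_force: [-1.5, 0.7, 5.0]
grip_width: 54.1
grasp_force: 41.1
```

```bash
python3 -m handwheel '[[[0,0,-0.03,0,0,0,0.5],[0,0,-0.08,0,0,0,0.5],[0,0,-0.15,0,0,0,0.5],[0,0,-0.22,0,0,0,0.5],[0.03,-0.043,-0.28,0,0,0,0.5],[0.08,-0.115,-0.3,0,0,0,0.5],[0.13,-0.186,-0.3,0,0,0,0.5],[0.18,-0.258,-0.3,0,0,0,0.5],[0.23,-0.33,-0.3,0,0,0,0.5],[0.28,-0.4,-0.3,0,0,0,0.5]]]'
```

```text
clock: 5.07
position: [453.9, -74.0, 289.7]
ee_rot: [[0.879, 0.477, 0.0], [0.477, -0.879, -0.0], [-0.0, 0.0, -1.0]]
contact_force: [-0.2, -1.0, -1.6]
grip_width: 54.1
grasp_force: 42.3
```

```bash
python3 -m handwheel '[[[0.05,-0.072,0,0,0,0,0.5],[0.1,-0.144,0,0,0,0,0.5],[0.15,-0.215,0,0,0,0,0.5],[0.2,-0.287,0,0,0,0,0.5],[0.25,-0.36,0,0,0,0,0.5],[0.3,-0.43,0,0,0,0,0.5],[0.35,-0.5,0,0,0,0,0.5],[0.39,-0.56,0,0,0,0,0.5],[0.42,-0.61,0,0,0,0,0.5],[0.44,-0.64,0,0,0,0,0.5]]]'
```

```text
clock: 5.9
position: [485.7, 236.9, 289.6]
ee_rot: [[0.877, 0.481, -0.001], [0.481, -0.877, 0.002], [0.001, -0.002, -1.0]]
contact_force: [-1.0, 0.3, -0.7]
grip_width: 53.6
grasp_force: 42.3
```

```bash
python3 -m handwheel '[[[0.01,-0.02,0,0,0,0,0.5],[0.02,-0.03,0,0,0,0,0.5],[0.02,-0.03,0,0,0,0,0.5],[0.02,-0.03,0,0,0,0,0.5],[0.02,-0.03,0,0,0,0,0.5],[0.02,-0.03,0,0,0,0,0.5],[0.02,-0.03,0,0,0,0,0.5],[0.02,-0.03,0,0,0,0,0.5],[0.02,-0.03,0,0,0,0,0.5],[0.02,-0.03,0,0,0,0,0.5]]]'; python3 c.py w3.png
```

```text
clock: 6.73
position: [488.0, 247.4, 289.7]
ee_rot: [[0.879, 0.477, 0.0], [0.477, -0.879, -0.0], [-0.0, 0.0, -1.0]]
contact_force: [-0.1, 0.7, -1.5]
grip_width: 53.6
grasp_force: 42.3
6.7333 [488.044 247.399 289.719] [[ 0.879  0.477  0.   ]
 [ 0.477 -0.879 -0.   ]
 [-0.     0.    -1.   ]]
[[694.705 444.322]] [[715.045 388.599]]
```

View pics/w3.png

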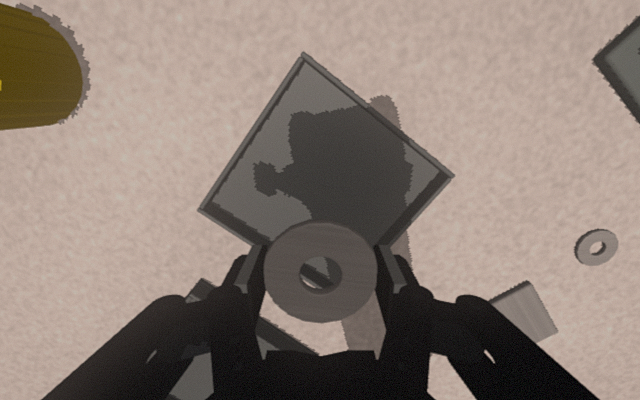

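The washer is held level between the fingers at (320,272). The tray corners are at (305,53), (454,175) and (198,210).

```bash
cat > d.py <<'E'
from h import *
np.set_printoptions(precision=4,suppress=True)
s=arm.get_state();R=np.array(s['ee_rot']);p=s['position']
e=back('wrist',[(305,53),(454,175),(198,210)],25)
c=(e[1]+e[2])/2;print(e,np.linalg.norm(e[0]-e[1]),np.linalg.norm(e[0]-e[2]),c,R.T@(c-p)/400)
E
python3 d.py
```

```text
[[577.9156 308.1982  25.    ]
 [556.3566 164.522   25.    ]
 [432.6256 330.7942  25.    ]] 145.28462875900306 147.03655007011432 [494.4911 247.6581  25.    ] [0.0143 0.0073 0.6619]
```

```bash
python3 -m handwheel '[[[0.014,0.007,0.05,0,0,0,0.5],[0.014,0.007,0.12,0,0,0,0.5],[0.014,0.007,0.19,0,0,0,0.5],[0.014,0.007,0.24,0,0,0,0.5],[0.014,0.007,0.27,0,0,0,0.5],[0.014,0.007,0.28,0,0,0,0.5],[0.014,0.007,0.288,0,0,0,0.5],[0.014,0.007,0.293,0,0,0,0.5],[0.014,0.007,0.293,0,0,0,0.5],[0.014,0.007,0.293,0,0,0,0.5]]]'
```

```text
clock: 7.62
position: [495.0, 248.4, 174.0]
ee_rot: [[0.879, 0.478, 0.003], [0.478, -0.879, 0.002], [0.003, 0.0, -1.0]]
contact_force: [-0.0, 0.2, -1.2]
grip_width: 53.6
grasp_force: 42.3
```

```bash
python3 -m handwheel '[[[0,0,0,0,0,0,0.7],[0,0,0,0,0,0,0.75],[0,0,0,0,0,0,0.8],[0,0,0,0,0,0,0.8],[0,0,0,0,0,0,0.8],[0,0,-0.03,0,0,0,0.8],[0,0,-0.1,0,0,0,0.8],[0,0,-0.18,0,0,0,0.8],[0,0,-0.26,0,0,0,0.8],[0,0,-0.3,0,0,0,0.8]]]'
python3 - <<'E'
from h import *
snap('top','t9.png')
for c in('top',):
    for q in ('washer','tie_plate'):
        for d in arm.search_frame(c,q): print(q,d)
snap('wrist','w4.png')
for d in arm.search_frame('wrist','washer'): print(d)
E
```

```text
clock: 8.45
position: [495.1, 248.9, 297.6]
ee_rot: [[0.878, 0.478, 0.006], [0.478, -0.878, 0.003], [0.007, 0.0, -1.0]]
contact_force: [0.9, -0.1, 1.6]
grip_width: 68.0
grasp_force: 0.0
washer {'at': [488.3, 244.3, 8.5], 'confidence': 0.63}
tie_plate {'at': [461.7, -255.6, 11.0], 'confidence': 0.76}
{'at': [493.8, 246.7, 9.8], 'confidence': 0.59}
```

View pics/w4.png

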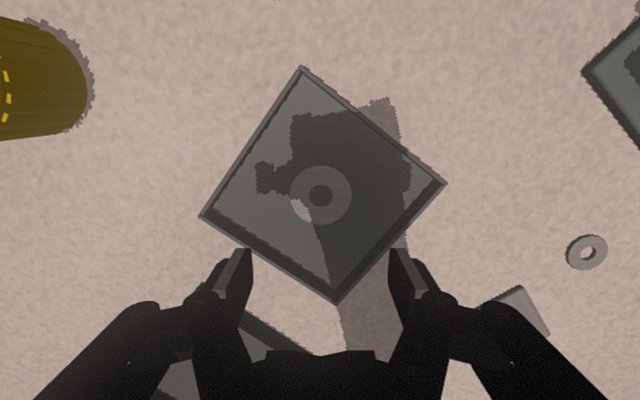

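The washer lies flat in the middle of the far tray at (321,195). Next is a view of the window on the way back.

```bash
python3 -m handwheel '[[[0,0.07,-0.04,0,0,0,0.8],[0,0.15,-0.08,0,0,0,0.8],[0,0.24,-0.08,0,0,0,0.8],[0,0.33,-0.08,0,0,0,0.8],[0,0.41,-0.08,0,0,0,0.8],[0,0.48,-0.08,0,0,0,0.8],[0,0.52,-0.08,0,0,0,0.8],[0,0.54,-0.08,0,0,0,0.8],[0,0.54,-0.08,0,0,0,0.8],[0,0.54,-0.08,0,0,0,0.8]]]'
python3 -m handwheel '[[[0,0,0,0,0,0,0.8],[0,0,0,0,0,0,0.8],[0,0,0,0,0,0,0.8],[0,0,0,0,0,0,0.8],[0,0,0,0,0,0,0.8],[0,0,0,0,0,0,0.8],[0,0,0,0,0,0,0.8],[0,0,0,0,0,0,0.8],[0,0,0,0,0,0,0.8],[0,0,0,0,0,0,0.8]]]'
python3 - <<'E'
from h import *
s=arm.get_state();snap('wrist','w5.png');np.savez('w5.npz',R=s['ee_rot'],p=s['position'])
print(s['position'],proj('wrist',[720,27,105],s))
E
```

```text
clock: 9.53
position: [596.8, 59.0, 323.3]
ee_rot: [[0.878, 0.478, -0.003], [0.478, -0.878, 0.001], [-0.002, -0.002, -1.0]]
contact_force: [-0.0, 1.4, -0.3]
grip_width: 68.5
grasp_force: 0.0
clock: 10.37
position: [597.5, 58.0, 324.5]
ee_rot: [[0.879, 0.478, -0.0], [0.478, -0.879, -0.0], [-0.0, 0.0, -1.0]]
contact_force: [-0.1, -0.1, -0.4]
grip_width: 68.6
grasp_force: 0.0
[597.45629125  57.96909147 324.4524079 ] [[469.73358085  70.37849915]]
```

View pics/w5.png

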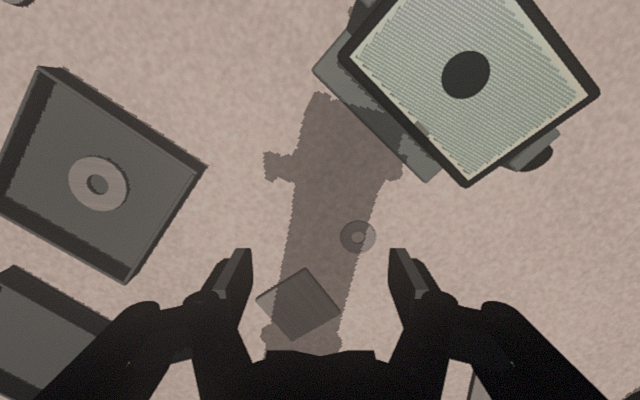

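The window is clipped at the top of the view: lens dot at (466,75), glass corners at (350,62), (469,180) and (592,96). I'll move a little so the whole glass is visible.

```bash
python3 -m handwheel '[[[0,0.03,-0.06,0,0,0,0.8],[0.04,0.07,-0.12,0,0,0,0.8],[0.08,0.12,-0.15,0,0,0,0.8],[0.12,0.15,-0.15,0,0,0,0.8],[0.12,0.15,-0.15,0,0,0,0.8],[0.12,0.15,-0.15,0,0,0,0.8],[0.12,0.15,-0.15,0,0,0,0.8],[0.12,0.15,-0.15,0,0,0,0.8],[0.12,0.15,-0.15,0,0,0,0.8],[0.12,0.15,-0.15,0,0,0,0.8]]]'
cat > g.py <<'E'
from h import *
np.set_printoptions(precision=3,suppress=True)
s=arm.get_state();im=snap('wrist','w6.png')
hsv=cv2.cvtColor(im,cv2.COLOR_RGB2HSV)
i=im.astype(int); m=((i[...,1]-i[...,0]>4)&(i[...,1]>110)).astype(np.uint8)*255
m=cv2.morphologyEx(m,cv2.MORPH_CLOSE,np.ones((7,7)))
n,l,st,_=cv2.connectedComponentsWithStats(m);k=1+st[1:,4].argmax();print(st[k])
c=max(cv2.findContours((l==k).astype(np.uint8),cv2.RETR_EXTERNAL,cv2.CHAIN_APPROX_NONE)[0],key=cv2.contourArea)
q=cv2.approxPolyDP(cv2.convexHull(c),12,True)[:,0].astype(float);print(q)
# refine: fit lines to contour points of each side
P=c[:,0].astype(float);L=[]
for a,b in zip(q,np.roll(q,-1,0)):
    d=(b-a)/np.linalg.norm(b-a);t=(P-a)@d;o=abs((P-a)@[-d[1],d[0]])
    S=P[(o<5)&(t>8)&(t<np.linalg.norm(b-a)-8)];v=cv2.fitLine(S.astype(np.float32),cv2.DIST_HUBER,0,.01,.01).ravel()
    L.append(np.cross([v[2],v[3],1],[v[2]+v[0],v[3]+v[1],1]))
X=[np.cross(L[j-1],L[j]) for j in range(len(L))];X=np.array([x[:2]/x[2] for x in X]);print(X)
K,R,t=cam('wrist',s)
best=[]
for r in range(4):
    for dims in ((56,38),):
        ob=np.array([[-dims[1],-dims[0],0],[dims[1],-dims[0],0],[dims[1],dims[0],0],[-dims[1],dims[0],0]],float)
        for o in (ob,):
            Y=np.roll(X,r,0)
            ok,rv,tv,er=cv2.solvePnPGeneric(o,Y,K,None,flags=cv2.SOLVEPNP_IPPE)
            for a,b,e in zip(rv,tv,er):
                W=R.T@cv2.Rodrigues(a)[0];pc=R.T@(b.ravel()-t);print(r,e,'c',pc,'axes cols',W.ravel())
E
python3 g.py
```

```text
clock: 11.25
position: [667.7, 28.6, 384.6]
ee_rot: [[0.878, 0.478, -0.0], [0.478, -0.878, -0.0], [-0.0, -0.0, -1.0]]
contact_force: [-0.7, -0.3, 0.2]
grip_width: 68.1
grasp_force: 0.0
[ 278   65  149  142 9304]
[[330.  65.]
 [426. 159.]
 [367. 206.]
 [278. 128.]]
[[332.126  64.831]
 [424.908 158.37 ]
 [364.432 207.958]
 [277.384 127.351]]
0 [11.515] c [716.463  39.481 163.453] axes cols [-0.242 -0.474  0.847 -0.961 -0.007 -0.278  0.138 -0.88  -0.454]
0 [14.991] c [729.257  37.027 169.544] axes cols [-0.238 -0.344 -0.908 -0.954  0.259  0.152  0.183  0.902 -0.39 ]
1 [1.066] c [714.791  24.719  79.1  ] axes cols [ 0.91  -0.247  0.333 -0.216 -0.968 -0.128  0.354  0.044 -0.934]
1 [3.799] c [719.1    26.488  80.81 ] axes cols [ 0.855 -0.23  -0.465 -0.329 -0.934 -0.143 -0.401  0.275 -0.874]
2 [11.515] c [716.463  39.481 163.453] axes cols [ 0.242  0.474  0.847  0.961  0.007 -0.278 -0.138  0.88  -0.454]
2 [14.991] c [729.257  37.027 169.544] axes cols [ 0.238  0.344 -0.908  0.954 -0.259  0.152 -0.183 -0.902 -0.39 ]
3 [1.066] c [714.791  24.719  79.1  ] axes cols [-0.91   0.247  0.333  0.216  0.968 -0.128 -0.354 -0.044 -0.934]
3 [3.799] c [719.1    26.488  80.81 ] axes cols [-0.855  0.23  -0.465  0.329  0.934 -0.143  0.401 -0.275 -0.874]
```

View pics/w6.png

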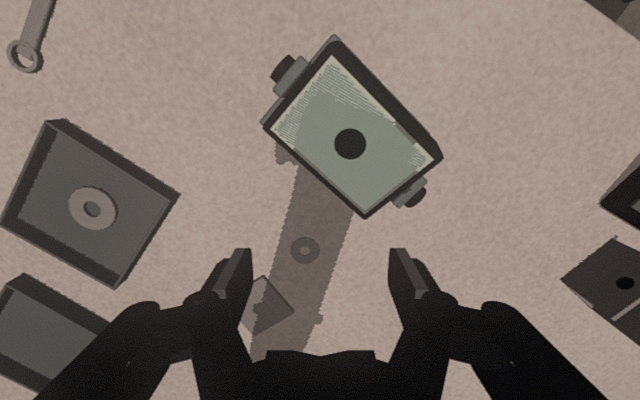

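The whole glass is visible: lens dot at (350,144), corners near (332,56), (436,158), (367,213) and (270,125). My green mask missed the cream rim, so I'll segment by brightness inside the black frame and fit the pose (level y) over several views.

```bash
cat > g2.py <<'E'
from h import *
from scipy.optimize import least_squares
np.set_printoptions(precision=2,suppress=True)
im=cv2.imread('pics/w6.png');g=cv2.cvtColor(im,cv2.COLOR_BGR2GRAY)
for th in (70,80,90,100):
    n,l,st,_=cv2.connectedComponentsWithStats((g>th).astype(np.uint8),connectivity=4);k=l[105,330]
    print(th,st[k])
    if st[k][4]<20000:
        c=max(cv2.findContours((l==k).astype(np.uint8),cv2.RETR_EXTERNAL,cv2.CHAIN_APPROX_NONE)[0],key=cv2.contourArea)
        h=cv2.convexHull(c)
        q=cv2.approxPolyDP(h,10,True)[:,0].astype(float)
        P=c[:,0].astype(float);L=[]
        for a,b in zip(q,np.roll(q,-1,0)):
            d=(b-a)/np.linalg.norm(b-a);t=(P-a)@d;o=abs((P-a)@[-d[1],d[0]])
            S=P[(o<5)&(t>8)&(t<np.linalg.norm(b-a)-8)];v=cv2.fitLine(S.astype(np.float32),cv2.DIST_HUBER,0,.01,.01).ravel()
            L.append(np.cross([v[2],v[3],1],[v[2]+v[0],v[3]+v[1],1]))
        X=[np.cross(L[j-1],L[j]) for j in range(len(L))];X=np.array([x[:2]/x[2] for x in X]);print(q.tolist(),X.tolist())
s6=arm.get_state();z=np.load('w5.npz');s5=dict(ee_rot=z['R'],position=z['p'])
d6=(g<50).astype(np.uint8);n,l,st,ce=cv2.connectedComponentsWithStats(d6);print('dot6',ce[l[144,350]],st[l[144,350]])
g5=cv2.cvtColor(cv2.imread('pics/w5.png'),cv2.COLOR_BGR2GRAY);n,l,st,ce=cv2.connectedComponentsWithStats((g5<60).astype(np.uint8));print('dot5',ce[l[75,466]],st[l[75,466]])
E
python3 g2.py
```

```text
70 [  270    55   164   159 12063]
[[330.0, 55.0], [433.0, 158.0], [365.0, 213.0], [270.0, 129.0]] [[331.1411277736025, 53.705382820033705], [433.7161531292704, 159.21741034647386], [364.35532658930924, 213.500555953441], [269.3494770859356, 128.5487499661037]]
80 [  270    55   164   159 11965]
[[330.0, 55.0], [433.0, 158.0], [365.0, 213.0], [270.0, 129.0]] [[331.27462084181633, 53.931243480378605], [433.44029870132283, 159.16748672922228], [364.30416932253905, 213.2224375021359], [269.55351879155387, 128.40673128240695]]
90 [  270    55   164   159 11848]
[[331.0, 55.0], [433.0, 158.0], [364.0, 213.0], [270.0, 129.0]] [[331.32615843285265, 53.98634391367423], [433.0981935829093, 159.21965580791462], [364.46652989377725, 212.52190172444128], [269.6880661040723, 128.48955846719605]]
100 [  270    55   164   158 11661]
[[331.0, 55.0], [433.0, 159.0], [365.0, 212.0], [270.0, 129.0]] [[331.2272356051522, 54.58213677427739], [432.65253228047766, 159.13363172655423], [364.64416134042693, 211.68412406985271], [269.8482403027346, 128.47834873583892]]
dot6 [349.66 143.37] [335 129  30  30 700]
dot5 [465.22  74.3 ] [ 442   51   47   47 1706]
```

```bash
cat > g3.py <<'E'
from h import *
from scipy.optimize import least_squares
np.set_printoptions(precision=3,suppress=True)
s6=arm.get_state();z=np.load('w5.npz');s5=dict(ee_rot=z['R'],position=z['p'])
C={'l':(-38,56,0),'b':(-38,-56,0),'r':(38,-56,0),'t':(38,56,0),'d':(0,0,0)}
obs=[('wrist',s6,'l',269,128.5,1),('wrist',s6,'b',364.8,213.5,1),('wrist',s6,'r',434,159.5,1),('wrist',s6,'t',331.5,53.5,1),('wrist',s6,'d',349.7,143.4,1),
('wrist',s5,'l',350,62,2),('wrist',s5,'b',469,180,2),('wrist',s5,'r',592,96,2),('wrist',s5,'d',465.2,74.3,1),
('top',None,'d',313.8,119.5,1),('scene',None,'d',338.8,235.8,1)]
def fr(p):
    a,t=p[3:];h=np.array([np.cos(a),np.sin(a),0]);u=np.array([0,0,1.]);y=np.array([-np.sin(a),np.cos(a),0])
    Z=-np.sin(t)*h+np.cos(t)*u;return np.c_[np.cross(y,Z),y,Z]
def res(p,f=False):
    W=fr(p);r=np.array([(proj(c,p[:3]+W@C[k],s)[0]-[u,v])/w for c,s,k,u,v,w in obs]);return r if f else r.ravel()
def full(p): return np.r_[res(p),(p[2]-105)/5]
for t0 in (.2,.6):
    q=least_squares(full,[718,26,105,.2,t0],loss='soft_l1');print(q.x,q.cost);print(res(q.x,True).tolist() if t0<.3 else '')
np.savez('win.npz',c=q.x[:3],R=fr(q.x));print(fr(q.x))
E
python3 g3.py
```

```text
[717.043  27.867 105.248  -0.247   0.275] 3.76141020048124
[[0.7124298942975429, -0.07672856030316666], [-0.1773600836085052, 0.29737091839504615], [0.17796136795556095, -0.0009599140977911702], [-0.5950726432085389, 0.5183015489761686], [0.09976024950731244, 0.15577566298654233], [-0.26358309121582124, -3.075059576911322], [-0.08382810308708599, -0.23974624610598028], [-0.7075861302213866, -0.7576634440990304], [0.3726860542034274, 0.15324271246190335], [0.019448660985574406, -0.07452868850465677], [-0.32114490396259043, -0.7272011402316707]]
[717.043  27.867 105.248  -0.247   0.275] 3.761410200478752

[[ 0.933  0.244 -0.263]
 [-0.235  0.97   0.066]
 [ 0.271  0.     0.962]]
```

```bash
python3 -m handwheel '[[[-0.08,0.04,0,0,0,0,0.68],[-0.17,0.08,0.0,0,0,0,0.68],[-0.26,0.12,0.02,0,0,0,0.68],[-0.35,0.165,0.06,0,0,0,0.68],[-0.44,0.21,0.1,0,0,0,0.68],[-0.52,0.25,0.15,0,0,0,0.68],[-0.6,0.285,0.2,0,0,0,0.68],[-0.68,0.32,0.25,0,0,0,0.68],[-0.75,0.355,0.3,0,0,0,0.68],[-0.794,0.376,0.337,0,0,0,0.68]]]'
python3 -m handwheel '[[[0,0,0,0,0,0,0.68],[0,0,0,0,0,0,0.68],[0,0,0,0,0,0,0.68],[0,0,0,0,0,0,0.68],[0,0,0,0,0,0,0.68],[0,0,0,0,0,0,0.68],[0,0,0,0,0,0,0.68],[0,0,0,0,0,0,0.68],[0,0,0,0,0,0,0.68],[0,0,0,0,0,0,0.68]]]'
python3 - <<'E'
from h import *
np.set_printoptions(precision=4,suppress=True)
s=arm.get_state();im=snap('wrist','w7.png');R=np.array(s['ee_rot']);p=s['position'];print(s['joint_pos'],p)
print([ (d['at'],round(d['confidence'],2)) for d in arm.search_frame('wrist','tie_plate')])
# predicted plate corners vs holes by Hough
c=np.array([460.6,-255.1,8]);a=np.array([.879,.477,0]);b=np.array([-.477,.879,0])
print('pred holes',proj('wrist',[c+42*a,c-42*a],s)); print('pred corners',proj('wrist',[c+i*60*a+j*20*b for i in(1,-1) for j in (1,-1)],s))
g=cv2.medianBlur(cv2.cvtColor(im,cv2.COLOR_RGB2GRAY),3)
print(cv2.HoughCircles(g,cv2.HOUGH_GRADIENT,1,40,param1=80,param2=12,minRadius=7,maxRadius=18))
print('shift',R.T@(c+[0,0,165.5]-p)/400)
for r in (130,180,200): print(r,g[r,260:385:3].tolist())
E
```

```text
clock: 12.13
position: [457.5, -259.0, 248.3]
ee_rot: [[0.881, 0.473, -0.003], [0.473, -0.881, -0.002], [-0.004, -0.0, -1.0]]
contact_force: [-0.4, -1.1, -0.4]
grip_width: 58.1
grasp_force: 0.0
clock: 12.97
position: [461.1, -255.5, 249.7]
ee_rot: [[0.879, 0.478, -0.0], [0.478, -0.879, -0.0], [-0.0, 0.0, -1.0]]
contact_force: [-0.1, 0.3, 0.3]
grip_width: 58.2
grasp_force: 0.0
[ 0.7115  0.4269 -0.3093  1.7764  0.1543  0.9619 -0.7331] [ 461.0926 -255.5015  249.7076]
[([471.4, -251.3, 8.8], 0.76)]
pred holes [[319.139  152.8777]
 [319.1601 260.401 ]]
pred corners [[289.5188 126.2976]
 [348.7492 126.3396]
 [294.0592 280.4401]
 [344.2694 280.4782]]
[[[319.5 149.5   9.6]
  [403.5 267.5  10.3]
  [317.5 254.5   7.4]]]
shift [-0.0006 -0.0015  0.1905]
130 [147, 148, 150, 148, 149, 153, 151, 151, 150, 152, 139, 125, 104, 80, 81, 79, 81, 80, 81, 82, 79, 81, 81, 79, 81, 81, 80, 81, 80, 81, 91, 92, 92, 90, 88, 90, 90, 90, 94, 95, 96, 95]
180 [94, 97, 96, 93, 92, 90, 93, 91, 88, 91, 88, 74, 75, 75, 74, 73, 73, 74, 75, 76, 73, 72, 73, 75, 75, 73, 74, 75, 75, 88, 92, 90, 90, 94, 92, 91, 94, 96, 92, 91, 91, 90]
200 [93, 93, 92, 91, 92, 89, 90, 93, 93, 92, 89, 72, 72, 73, 72, 73, 72, 72, 74, 74, 72, 73, 74, 74, 74, 72, 73, 73, 74, 90, 94, 97, 93, 92, 92, 93, 94, 93, 92, 91, 93, 94]
```

```bash
python3 -c "
import cv2;g=cv2.cvtColor(cv2.imread('pics/w7.png'),0+6)
print([(r,int(g[r,305])) for r in range(114,134)],[(r,int(g[r,335])) for r in range(114,134)]);print([(r,int(g[r,319])) for r in range(134,166)])"
python3 -m handwheel '[[[0.005,-0.001,0.03,0,0,0,0.68],[0.005,-0.001,0.06,0,0,0,0.68],[0.005,-0.001,0.1,0,0,0,0.68],[0.005,-0.001,0.14,0,0,0,0.68],[0.005,-0.001,0.165,0,0,0,0.68],[0.005,-0.001,0.18,0,0,0,0.68],[0.005,-0.001,0.19,0,0,0,0.68],[0.005,-0.001,0.19,0,0,0,0.68],[0.005,-0.001,0.19,0,0,0,0.68],[0.005,-0.001,0.19,0,0,0,0.68]]]' 70
python3 -m handwheel '[[[0,0,0,0,0,0,0.6],[0,0,0,0,0,0,0.55],[0,0,0,0,0,0,0.5],[0,0,0,0,0,0,0.4],[0,0,0,0,0,0,0.35],[0,0,0,0,0,0,0.3],[0,0,0,0,0,0,0.3],[0,0,0,0,0,0,0.3],[0,0,0,0,0,0,0.3],[0,0,0,0,0,0,0.3]]]' 70
```

```text
[(114, 148), (115, 149), (116, 145), (117, 139), (118, 128), (119, 115), (120, 93), (121, 96), (122, 97), (123, 93), (124, 89), (125, 63), (126, 80), (127, 82), (128, 80), (129, 80), (130, 81), (131, 76), (132, 81), (133, 80)] [(114, 97), (115, 97), (116, 91), (117, 92), (118, 93), (119, 95), (120, 95), (121, 91), (122, 93), (123, 89), (124, 89), (125, 79), (126, 68), (127, 81), (128, 80), (129, 81), (130, 81), (131, 78), (132, 79), (133, 84)]
[(134, 82), (135, 81), (136, 77), (137, 77), (138, 76), (139, 78), (140, 72), (141, 78), (142, 99), (143, 98), (144, 93), (145, 92), (146, 92), (147, 94), (148, 92), (149, 93), (150, 92), (151, 93), (152, 90), (153, 92), (154, 94), (155, 89), (156, 91), (157, 88), (158, 90), (159, 94), (160, 87), (161, 58), (162, 56), (163, 72), (164, 71), (165, 72)]
clock: 13.9
position: [463.1, -254.5, 174.5]
ee_rot: [[0.879, 0.478, 0.002], [0.478, -0.879, -0.001], [0.001, 0.001, -1.0]]
contact_force: [-0.7, 0.1, -0.4]
grip_width: 58.0
grasp_force: 0.0
clock: 14.73
position: [462.7, -254.1, 174.6]
ee_rot: [[0.879, 0.477, 0.0], [0.477, -0.879, -0.0], [0.0, 0.0, -1.0]]
contact_force: [-1.9, 1.6, 4.1]
grip_width: 37.5
grasp_force: 69.5
```

```bash
python3 -m handwheel '[[[0,0,-0.02,0,0,0,0.3],[0,0,-0.05,0,0,0,0.3],[0,0,-0.1,0,0,0,0.3],[0,0,-0.15,0,0,0,0.3],[0,0,-0.21,0,0,0,0.3],[0,0,-0.27,0,0,0,0.3],[0,0,-0.33,0,0,0,0.3],[0,0,-0.39,0,0,0,0.3],[0,0,-0.43,0,0,0,0.3],[0,0,-0.45,0,0,0,0.3]]]'
python3 -m handwheel '[[[0,0,0,0,0,0,0.3],[0,0,0,0,0,0,0.3],[0,0,0,0,0,0,0.3],[0,0,0,0,0,0,0.3],[0,0,0,0,0,0,0.3],[0,0,0,0,0,0,0.3],[0,0,0,0,0,0,0.3],[0,0,0,0,0,0,0.3],[0,0,0,0,0,0,0.3],[0,0,0,0,0,0,0.3]]]'
cat > f.py <<'E'
from h import *
from scipy.spatial.transform import Rotation as Ro
np.set_printoptions(precision=4,suppress=True)
w=np.load('win.npz');c,W=w['c'],w['R'];s=arm.get_state();R=Ro.from_matrix(s['ee_rot']).as_matrix();p=s['position']
Rf=np.c_[W[:,1],W[:,0],-W[:,2]];off=np.array([-1.5,0,170.6])
T=c+120*W[:,2]-Rf@off
print('joints',s['joint_pos'],'clock',s['clock'],'T',T,'shift',R.T@(T-p)/400,'turn',Ro.from_matrix(R.T@Rf).as_rotvec(True)/30)
print('plate now rel window',W.T@(p+R@off-c))
im=snap('wrist');g=cv2.cvtColor(im,cv2.COLOR_RGB2GRAY)
P=off+[0,0,-4];pt=lambda v:proj('wrist',p+R@(P+v),s)[0]
print('pred tool-frame px: far end',pt([60,0,0]),'hole edges',pt([49,0,0]),pt([35,0,0]),'sides@x=45',pt([45,-20,0]),pt([45,20,0]))
u=int(pt([60,0,0])[0])
for du in(-15,15): print([(r,int(g[r,u+du])) for r in range(108,140,1)])
print([(r,int(g[r,u])) for r in range(120,180,2)])
E
python3 f.py
```

```text
clock: 15.57
position: [463.0, -254.3, 356.2]
ee_rot: [[0.879, 0.478, 0.003], [0.478, -0.879, -0.002], [0.002, 0.003, -1.0]]
contact_force: [0.8, 0.3, -3.5]
grip_width: 37.7
grasp_force: 71.1
clock: 16.4
position: [462.7, -254.3, 353.7]
ee_rot: [[0.879, 0.478, 0.0], [0.478, -0.879, -0.0], [0.0, 0.0, -1.0]]
contact_force: [-0.4, 0.4, -2.8]
grip_width: 37.0
grasp_force: 71.1
joints [ 0.7267  0.3207 -0.3282  1.6441  0.1095  1.1948 -0.699 ] clock 16.4 T [640.9199  48.5687 384.9399] shift [ 0.7531 -0.4523 -0.0781] turn [-0.4945  0.2169 -1.568 ]
plate now rel window [-151.0962 -336.6992  123.4978]
pred tool-frame px: far end [319.8559 143.7899] hole edges [319.8638 168.2233] [319.8733 197.6373] sides@x=45 [276.0852 176.8176] [363.653 176.809]
[(108, 159), (109, 160), (110, 165), (111, 166), (112, 164), (113, 162), (114, 160), (115, 150), (116, 105), (117, 104), (118, 107), (119, 105), (120, 106), (121, 107), (122, 104), (123, 110), (124, 110), (125, 110), (126, 105), (127, 103), (128, 108), (129, 105), (130, 104), (131, 105), (132, 105), (133, 105), (134, 108), (135, 104), (136, 103), (137, 102), (138, 103), (139, 98)]
[(108, 101), (109, 99), (110, 104), (111, 103), (112, 107), (113, 108), (114, 107), (115, 104), (116, 104), (117, 104), (118, 105), (119, 103), (120, 108), (121, 106), (122, 105), (123, 106), (124, 106), (125, 108), (126, 111), (127, 106), (128, 102), (129, 104), (130, 102), (131, 103), (132, 104), (133, 103), (134, 99), (135, 99), (136, 103), (137, 102), (138, 101), (139, 105)]
[(120, 101), (122, 105), (124, 104), (126, 102), (128, 103), (130, 103), (132, 105), (134, 104), (136, 101), (138, 101), (140, 101), (142, 85), (144, 67), (146, 89), (148, 84), (150, 88), (152, 85), (154, 82), (156, 87), (158, 87), (160, 84), (162, 83), (164, 87), (166, 75), (168, 104), (170, 101), (172, 97), (174, 95), (176, 102), (178, 101)]
```

The plate is held level: its far end is at row 144 and the hole edge at row 167, as predicted.

```bash
python3 -m handwheel '[[[0.04,-0.02,-0.01,-0.02,0.01,-0.07,0.3],[0.08,-0.045,-0.02,-0.05,0.02,-0.15,0.3],[0.12,-0.07,-0.03,-0.08,0.03,-0.24,0.3],[0.17,-0.1,-0.05,-0.11,0.05,-0.34,0.3],[0.22,-0.13,-0.06,-0.14,0.06,-0.44,0.3],[0.27,-0.16,-0.08,-0.17,0.07,-0.54,0.3],[0.31,-0.185,-0.09,-0.2,0.085,-0.63,0.3],[0.35,-0.21,-0.1,-0.22,0.1,-0.71,0.3],[0.38,-0.23,-0.1,-0.25,0.11,-0.77,0.3],[0.4,-0.24,-0.1,-0.26,0.115,-0.82,0.3]]]'; python3 -m handwheel '[[[0,0,0,0,0,0,0.3],[0,0,0,0,0,0,0.3],[0,0,0,0,0,0,0.3],[0,0,0,0,0,0,0.3],[0,0,0,0,0,0,0.3],[0,0,0,0,0,0,0.3],[0,0,0,0,0,0,0.3],[0,0,0,0,0,0,0.3],[0,0,0,0,0,0,0.3],[0,0,0,0,0,0,0.3]]]'; python3 f.py | head -3
```

```text
clock: 17.28
position: [558.1, -90.3, 394.0]
ee_rot: [[0.592, 0.794, 0.135], [0.805, -0.59, -0.062], [0.031, 0.145, -0.989]]
contact_force: [0.3, 0.6, -3.3]
grip_width: 37.6
grasp_force: 71.1
clock: 18.12
position: [557.3, -93.5, 393.7]
ee_rot: [[0.597, 0.791, 0.133], [0.801, -0.595, -0.063], [0.029, 0.144, -0.989]]
contact_force: [-0.2, 0.9, -3.6]
grip_width: 37.5
grasp_force: 71.1
joints [ 0.4815  0.3319 -0.4746  1.5521  0.2259  1.1632 -0.6796] clock 18.1167 T [640.9199  48.5687 384.9399] shift [ 0.4089 -0.0492  0.0272] turn [-0.2341  0.1026 -0.7481]
plate now rel window [ -64.9169 -162.9373  142.6531]
pred tool-frame px: far end [321.573 143.952] hole edges [321.5414 168.3536] [321.5033 197.7314] sides@x=45 [277.7968 176.9448] [365.2654 176.9208]
```

```bash
python3 -m handwheel '[[[0.04,-0.005,0,-0.02,0.01,-0.07,0.3],[0.09,-0.01,0,-0.05,0.02,-0.15,0.3],[0.14,-0.017,0.005,-0.08,0.035,-0.25,0.3],[0.19,-0.023,0.01,-0.11,0.05,-0.35,0.3],[0.24,-0.03,0.013,-0.14,0.06,-0.45,0.3],[0.29,-0.035,0.018,-0.17,0.075,-0.54,0.3],[0.33,-0.04,0.021,-0.19,0.083,-0.62,0.3],[0.37,-0.045,0.024,-0.21,0.093,-0.68,0.3],[0.395,-0.048,0.026,-0.225,0.1,-0.73,0.3],[0.409,-0.049,0.027,-0.234,0.103,-0.748,0.3]]]' >/dev/null; python3 -m handwheel '[[[0,0,0,0,0,0,0.3],[0,0,0,0,0,0,0.3],[0,0,0,0,0,0,0.3],[0,0,0,0,0,0,0.3],[0,0,0,0,0,0,0.3],[0,0,0,0,0,0,0.3],[0,0,0,0,0,0,0.3],[0,0,0,0,0,0,0.3],[0,0,0,0,0,0,0.3],[0,0,0,0,0,0,0.3]]]'; python3 f.py
```

```text
clock: 19.83
position: [641.0, 48.6, 385.0]
ee_rot: [[0.244, 0.933, 0.263], [0.97, -0.235, -0.066], [0.0, 0.271, -0.962]]
contact_force: [-0.4, -0.3, -2.8]
grip_width: 37.1
grasp_force: 71.1
joints [ 0.2383  0.4717 -0.5498  1.4133  0.4121  1.0976 -0.6277] clock 19.8333 T [640.9199  48.5687 384.9399] shift [-0.0001 -0.0002  0.0002] turn [-0.     -0.0004 -0.0001]
plate now rel window [  0.0752   0.0927 120.0702]
pred tool-frame px: far end [322.875  144.6952] hole edges [322.8134 169.0251] [322.7392 198.3197] sides@x=45 [279.1516 177.5978] [366.4306 177.5614]
[(108, 108), (109, 106), (110, 106), (111, 105), (112, 103), (113, 103), (114, 104), (115, 98), (116, 78), (117, 62), (118, 37), (119, 39), (120, 42), (121, 46), (122, 42), (123, 43), (124, 43), (125, 40), (126, 39), (127, 39), (128, 68), (129, 115), (130, 113), (131, 114), (132, 127), (133, 147), (134, 147), (135, 146), (136, 144), (137, 147), (138, 146), (139, 150)]
[(108, 105), (109, 104), (110, 101), (111, 104), (112, 105), (113, 106), (114, 97), (115, 87), (116, 85), (117, 65), (118, 44), (119, 40), (120, 45), (121, 46), (122, 47), (123, 48), (124, 49), (125, 50), (126, 49), (127, 50), (128, 108), (129, 183), (130, 184), (131, 172), (132, 158), (133, 162), (134, 157), (135, 147), (136, 148), (137, 167), (138, 161), (139, 149)]
[(120, 47), (122, 41), (124, 45), (126, 43), (128, 108), (130, 182), (132, 175), (134, 150), (136, 165), (138, 147), (140, 166), (142, 104), (144, 86), (146, 138), (148, 134), (150, 134), (152, 133), (154, 132), (156, 132), (158, 132), (160, 131), (162, 132), (164, 134), (166, 104), (168, 164), (170, 157), (172, 162), (174, 157), (176, 145), (178, 134)]
```

Run:
```python
from h import *
w=np.load('win.npz');c,W=w['c'],w['R'];s=arm.get_state();im=snap('wrist','w8.png');g=cv2.cvtColor(im,cv2.COLOR_RGB2GRAY)
q=proj('wrist',[c+W@v for v in ([0,56,0],[38,50,0],[-38,50,0])],s);print(q)
r=int(q[1][1]);print(r,[(x,int(g[r,x])) for x in list(range(235,275,2))+list(range(365,410,2))])
snap('top');print(arm.search_frame('top','washer')[:2])
```

```text
[[321.43508709 128.42233076]
 [366.58597302 135.68321812]
 [276.26989747 135.72416039]]
135 [(235, 101), (237, 105), (239, 110), (241, 105), (243, 101), (245, 103), (247, 108), (249, 66), (251, 86), (253, 89), (255, 101), (257, 101), (259, 96), (261, 109), (263, 103), (265, 98), (267, 69), (269, 39), (271, 44), (273, 37), (365, 164), (367, 53), (369, 52), (371, 44), (373, 125), (375, 169), (377, 168), (379, 163), (381, 164), (383, 167), (385, 166), (387, 165), (389, 165), (391, 167), (393, 169), (395, 168), (397, 168), (399, 165), (401, 170), (403, 168), (405, 166), (407, 163), (409, 167)]
[{'at': [495.0, 249.3, 9.9], 'confidence': 0.59}, {'at': [717.9, -376.5, 10.0], 'confidence': 0.47}]
```

Prediction and picture agree (far glass edge at row 128.4, right edge at column 366.5), and the washer is in the tray. Handing in.

```bash
python3 -c "
from station import arm
print(arm.finish_job())"
```

```text
the job is handed in; nothing more can be done
None
```

The job is handed in at about 20 s: the washer lies flat in the far grey tray, and the tie plate is held still, centred and square, 120 mm out from the window by the last pose reading and my fitted window position.

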